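Clamp the resist boards with self-closing tongs

TASK

Squeeze the self-closing tongs open, take them off their rest, and lower them over the middle of the pair of boards standing in the rack, gently, until the tongs' barrel sits fully home on the boards' top edge; then let go, so that their lips close into the boards' grooves and clamp the two boards shut. Do not press the sprung bed of the rack down, and leave the other things where they are.

Things in the scene. Friction and masses are not known exactly. Their poses are not given: they have to be found in the camera images.
- tongs_grip (a point): Self-closing pale wood tongs, 123 mm tall, 90 g, upright on the rest: two levers 16 mm wide on a steel barrel. Point midway between the handles, 45 mm above the barrel axis, where they are 41 mm wide outside at rest (47 at the tops, 19 mm higher), 24 squeezed to the stop (then parallel). z up, y across (squeeze direction). It is on the -y lever: squeezed open it leans 0.2 rad and is 9 mm aside.
- tongs_pivot (a point): Centre of the tongs' level steel barrel, their pivot: 12 mm radius, 24 mm long. Its underside is what sits on the blade or on the boards. It stays midway between the squeezed handles. The jaws' lips are 8 mm high, 16 mm wide, centred 52 mm below it (lowest point 56 mm below): 10 mm apart at rest, 30 mm fully open.
- jaw (a joint): Opening of the tongs, rad. Squeezing the handles opens the jaws; released, they spring shut. 0 at the start (on the blade) and with the lips in the boards' grooves, 0.08 if they close on the boards' faces, 0.40 fully open (stop), -0.08 shut on nothing. The squeeze starts at 7 N, fully open takes 10 N; 20 to 25 N holds firmly against the stop, harmlessly.
- rest_top (a point): Middle of the top edge of the rest, 75 mm above the table: an upright dark wooden blade 10 mm thick, 60 mm long (along x), plain-faced, on a foot 90 x 75 x 20 mm. Fixed. y is across the blade. The tongs start on it within 10 mm of its middle.
- rack: Fixed wooden rack: two rails 150 x 28 x 40 mm (long way x) with a 30 mm slot; origin under its centre. In the slot stand two pale boards, each 110 mm long, 7 mm thick, 100 mm tall, face to face (14 mm together). Each has a groove along its outer face, 2 mm deep, 13 mm high, centred 40 mm below its top: the lips meet it when the barrel rests on the top edge.
- rack_mid (a point): Point fixed to the rack, 125 mm above the table, at the seam of the boards and the middle of their length; x along them, y across, z up. It does NOT tell how high the boards stand: that is not measured, differs each time, and must be felt; their top edge is anywhere from 113 to 137 mm above the table.
- board (a joint): The +y board is hinged at its foot and gapes from the other, towards +y: angle in rad, 0 shut, at most 0.06 (1 mm at the top edge per 0.01 rad). It swings easily.
- bed (a joint): How far the sprung bed under the boards has been pressed down, m. It stays at 0 until the boards are pressed down with some 9 N, then gives 1 mm per 2.5 N, and springs back.
- bowl: White ceramic bowl, 100 mm wide, 45 mm high. Bystander. Origin at the centre of its underside.
- jar: Dark blue jar, 54 mm wide, 75 mm high. Bystander. Origin at the centre of its underside.
- disc: Wooden disc, 60 mm wide, 18 mm high. Bystander. Origin at the centre of its underside.
- block: Dark wooden block 90 x 55 x 30 mm. Bystander. Origin at the centre of its underside.
Mind the look-alikes: they are no part of the job. What is shaped like the part that bears tongs_grip but blue is not meant.

How it is judged:
By the outcome, as a careful person would: the job done as asked, in the order asked, and still so for the second after the job is handed in, with the robot touching nothing.
It also fails if it takes over 45 s, if anything falls off the work surface, if the arm or the gripper's body presses on something with over 40 N, if the wrist force passes 120 N, or if a joint passes its speed limit or range.

ROBOT

A 6-joint arm with a two-finger parallel gripper is mounted at the origin on the work surface. World frame = base frame: x ahead of the robot, y to its left, z up, the work surface at z = 0. Lengths are in m, angles in rad, forces in N, time in s.
With the tool pointing down it reaches from about 0.425 to 0.95 m from the base axis. Payload 3.5 kg.
Tool frame: the origin (TCP) lies between the finger pads; the fingertips stand 14 mm ahead of it and the grasp point (between the pads) lies 5 mm behind it; z points along the fingers, y is the direction in which the jaws open and shut (so a half turn about z gives the same grasp; the last joint's range is limited). The gripper opens to 85 mm and grips with 20 to 120 N. Pads are 22 mm wide; open, the fingers measure 114 mm over their backs; the gripper's body (76 mm by 85 mm) begins 54 mm behind the grasp point. The pads swing forward as they close: fully open they stand 13 mm farther back than shut.
Start: joints at [-1.401, 0.286, 1.577, -0, 1.279, -0.15], TCP at [0.212, -0.641, 0.245] pointing down, gripper open.
Joint ranges: [-2.77, 2.77], [-0.9, 2.22], [0.21, 2.48], [-1.53, 4.67], [0.24, 2.81], [-2.84, 2.84]. Speed limits (rad/s): [2.79, 2.79, 3.14, 3.14, 3.14, 3.14].

INTERFACE

Orientations are given as a unit quaternion [x, y, z, w].
In Python, from plant import ctrl gives the robot as it stands. The module is installed in compiled form; this text tells all that it offers.
- The arm moves only by the tool servo_tool, never from a script. Its argument "increments" is text: rows parted by semicolons, each of 7 numbers parted by spaces: the turn, a rotation vector about the tool's x, y, z in rad, then the shift along the tool's x, y, z in cm, then the finger opening in cm, from 0 to 8.54. In form: ax ay az dx dy dz claw; .... A call has 1 to 10 rows; each row is the pose to reach, as a shift and turn from the pose commanded when the call began, along the tool's axes at that moment; what a row does not reach only later rows make up. A row lasts 1/12 s, in which the tool goes at most 41.7 mm and 7.16 degrees, less where a joint would pass 70% of its speed; a pose out of reach is approached as far as the arm can. A call with a gripper value outside its range is refused whole. The fingers move at their own pace and stop on an object; "grip_force" is the grip in N (left out, the last holds). Time passes only in rows, so rows that repeat a pose let the fingers close. It gives the time, the measured TCP pose, the force and the opening at its end, in the units of the state.
- ctrl.get_state(): the state, without advancing time (a new reading comes with each control period).
- ctrl.read_camera(name): name is "side" or "top"; returns (picture, depth): 384x512x3 uint8, red, green, blue; 384x512 float32, m along the optical axis (not along the pixel's ray), 0 where there is no reading.
- ctrl.camera_info(name): a dict with "camera_matrix" (3x3 intrinsics, pixels), "world_to_cam" (4x4, takes a point from world to camera coordinates). Camera axes: x right, y down, z forward; pixel columns grow to the right and rows downward; lengths in m; the calibration is good to about 2 mm. A picture is of the moment at which its call begins. camera_info takes no time and is no camera call.
- ctrl.sign_off(): hands the job in, once; it reports no verdict.
The state is a dict: "time": time; "qpos": joint angles; "dq": joint speeds; "joint_efforts": joint torques, N m; "eef_pos": TCP position; "tcp_rot": TCP orientation; "contact_force": force on the tool from outside, world axes, zero at the start; "wrist_torque": the same for the moment, N m; "opening": opening from 0.0 (shut) to 1.0 (fully open).
Only numpy, scipy, OpenCV 4.12 (cv2) and the standard library are available. Lean on these libraries where they do the work, as an engineer would, in place of code of your own. Each camera call takes 0.05 s, during which the arm holds its last target.

## Working session

There is one attempt and no reset: what is moved stays moved. The work goes in short steps, Python scripts to look and compute and a tool call to move; the robot and the scene stay as the last step left them, time stands still between calls to the robot, and variables do not carry over. Pictures are saved under pics/ and viewed, and the job is handed in when it is done.

Besides the shell and the picture viewer there is one more tool, called after "Request:" by a JSON object that holds its "fn" and its "kwargs". servo_tool: Moves the arm, as the interface text tells. Its arguments: {"type":"object","properties":{"increments":{"type":"string"},"grip_force":{"type":"number"}},"required":["increments"]}

```bash
mkdir -p pics; ls; python3 - <<'E'
from plant import ctrl
import cv2,numpy as np
print(ctrl.get_state())
for n in ("side","top"):
    p,d=ctrl.read_camera(n); cv2.imwrite(f"pics/{n}0.png",p[:,:,::-1]); np.savez(f"{n}0.npz",p=p,d=d)
    i=ctrl.camera_info(n); print(n,i)
E
```

```text
pics
{'time': 0.0, 'qpos': array([-1.40100601e+00,  2.87183178e-01,  1.57816099e+00, -2.12661728e-05,
        1.27857827e+00, -1.50007749e-01]), 'dq': array([ 0.00113887, -0.00035374, -0.00084295, -0.00056989,  0.00029582,
       -0.00117312]), 'joint_efforts': array([ 2.91317629e-04, -4.05983162e+01, -2.92624372e+01, -1.43152988e-04,
        5.88412397e-03,  2.17696368e-05]), 'eef_pos': array([ 0.21211675, -0.64015927,  0.24394412]), 'tcp_rot': array([ 9.87242204e-01,  1.59221458e-01, -2.17003546e-05, -1.16473583e-03]), 'contact_force': array([-0.2303891 , -0.28791374,  0.20533648]), 'wrist_torque': array([ 0.052663  , -0.08992458,  0.01211201]), 'opening': 0.9993513744394512}
side {'camera_matrix': array([[421.7682266 ,   0.        , 256.37299352],
       [  0.        , 421.7682266 , 198.91908736],
       [  0.        ,   0.        ,   1.        ]]), 'world_to_cam': array([[-0.88216123, -0.47059109, -0.01831936,  0.49971774],
       [-0.30457718,  0.59975962, -0.73994671,  0.26164469],
       [ 0.35919954, -0.64717264, -0.67241599,  0.93663152],
       [ 0.        ,  0.        ,  0.        ,  1.        ]])}
top {'camera_matrix': array([[413.57076142,   0.        , 258.18755416],
       [  0.        , 413.57076142, 189.42830075],
       [  0.        ,   0.        ,   1.        ]]), 'world_to_cam': array([[-0.0151562 , -0.99986139, -0.0068919 ,  0.00811207],
       [-0.99436092,  0.01579564, -0.10486594,  0.57264997],
       [ 0.10496027,  0.00526367, -0.99446249,  1.12020708],
       [ 0.        ,  0.        ,  0.        ,  1.        ]])}
```

View pics/side0.png

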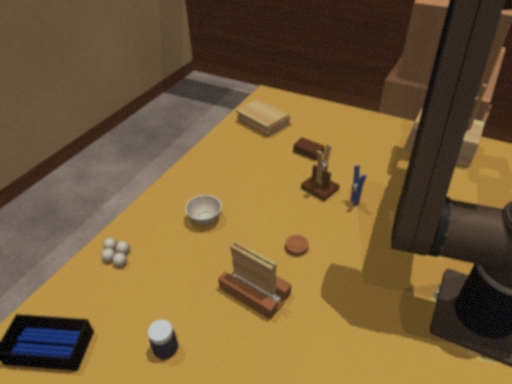

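View pics/top0.png

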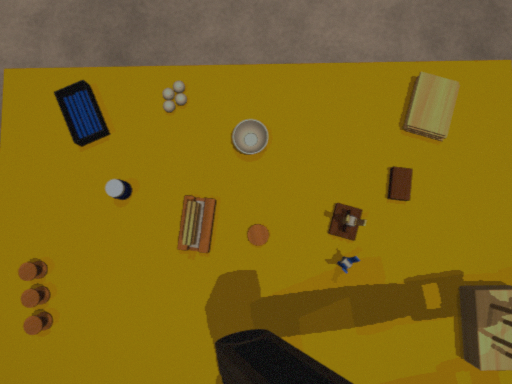

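```bash
cat > h.py <<'E'
import cv2,numpy as np
from plant import ctrl
def cam(n):
    i=ctrl.camera_info(n); return i["camera_matrix"],i["world_to_cam"]
def back(n,u,v,d):
    K,T=cam(n); c=np.array([(u-K[0,2])/K[0,0]*d,(v-K[1,2])/K[1,1]*d,d*np.ones_like(u)]) if np.ndim(u) else np.array([(u-K[0,2])/K[0,0]*d,(v-K[1,2])/K[1,1]*d,d])
    return (T[:3,:3].T@(c.T-T[:3,3]).T) if np.ndim(u)==0 else (T[:3,:3].T@(c-T[:3,3:4])).T
def ray(n,u,v,z):
    K,T=cam(n); R=T[:3,:3]; o=-R.T@T[:3,3]; r=R.T@np.linalg.inv(K)@np.array([u,v,1.]); return o+r*(z-o[2])/r[2]
def proj(n,P):
    K,T=cam(n); c=T[:3,:3]@np.asarray(P)+T[:3,3]; q=K@c; return q[:2]/q[2]
def tri(obs):
    A=np.zeros((3,3));b=np.zeros(3)
    for n,u,v in obs:
        K,T=cam(n);R=T[:3,:3];o=-R.T@T[:3,3];r=R.T@np.linalg.inv(K)@np.array([u,v,1.]);r/=np.linalg.norm(r)
        M=np.eye(3)-np.outer(r,r);A+=M;b+=M@o
    x=np.linalg.solve(A,b);return x
def cloud(n,p,d,u0,u1,v0,v1):
    u,v=np.meshgrid(np.arange(u0,u1),np.arange(v0,v1)); u=u.ravel();v=v.ravel();dd=d[v,u]; m=dd>0
    u,v,dd=u[m],v[m],dd[m]
    return back(n,u.astype(float),v.astype(float),dd),p[v,u],np.c_[u,v]
def crop(n,p,u0,u1,v0,v1,k,f):
    cv2.imwrite(f,cv2.resize(p[v0:v1,u0:u1,::-1],None,fx=k,fy=k,interpolation=cv2.INTER_CUBIC))
E
python3 - <<'E'
from h import *
s=np.load("side0.npz");t=np.load("top0.npz")
a=cv2.resize(s["p"][135:215,285:385],None,fx=4,fy=4,interpolation=2)
b=cv2.resize(s["p"][235:315,210:310],None,fx=4,fy=4,interpolation=2)
c=cv2.resize(t["p"][180:260,310:410],None,fx=4,fy=4,interpolation=2)
d=cv2.resize(t["p"][180:260,150:250],None,fx=4,fy=4,interpolation=2)
cv2.imwrite("pics/c0.png",np.vstack([np.hstack([a,b])[:300],np.hstack([c,d])[:300]])[:,:,::-1])
# heights
P,C,uv=cloud("top",t["p"],t["d"],310,380,190,275)
m=P[:,2]>0.03
for lo,hi in((.0,.015),(.015,.03),(.03,.06),(.06,.08),(.08,.11),(.11,.2)):
    q=(P[:,2]>lo)&(P[:,2]<hi); print(lo,q.sum(),P[q].mean(0) if q.any() else None)
P,C,uv=cloud("top",t["p"],t["d"],170,225,185,262)
for lo,hi in((.015,.03),(.03,.045),(.06,.1),(.1,.2)):
    q=(P[:,2]>lo)&(P[:,2]<hi); print(lo,q.sum(),P[q].mean(0) if q.any() else None, P[q].min(0) if q.any() else 0,P[q].max(0) if q.any() else 0)
E
```

```text
0.0 3262 [ 0.44987966 -0.24007825  0.00233574]
0.015 632 [ 0.48020331 -0.23742767  0.02104518]
0.03 55 [ 0.45177554 -0.23247396  0.04641611]
0.06 157 [ 0.41949877 -0.23499664  0.07038295]
0.08 143 [ 0.44815515 -0.24022681  0.09720522]
0.11 112 [ 0.44262955 -0.2447385   0.13051672]
0.015 129 [0.47551201 0.15596503 0.01868877] [0.40490791 0.11825926 0.01505447] [0.55504891 0.19540428 0.0298379 ]
0.03 877 [0.47877155 0.16343251 0.04047829] [0.40280743 0.11865139 0.03007973] [0.55955779 0.22276304 0.04499733]
0.06 111 [0.48057603 0.16409385 0.08083239] [0.42580501 0.15586817 0.06033917] [0.53338222 0.17334679 0.09467054]
0.1 425 [0.48053037 0.17171137 0.13175334] [0.42700883 0.15660638 0.10406603] [0.53504573 0.18848369 0.14237866]
```

View pics/c0.png

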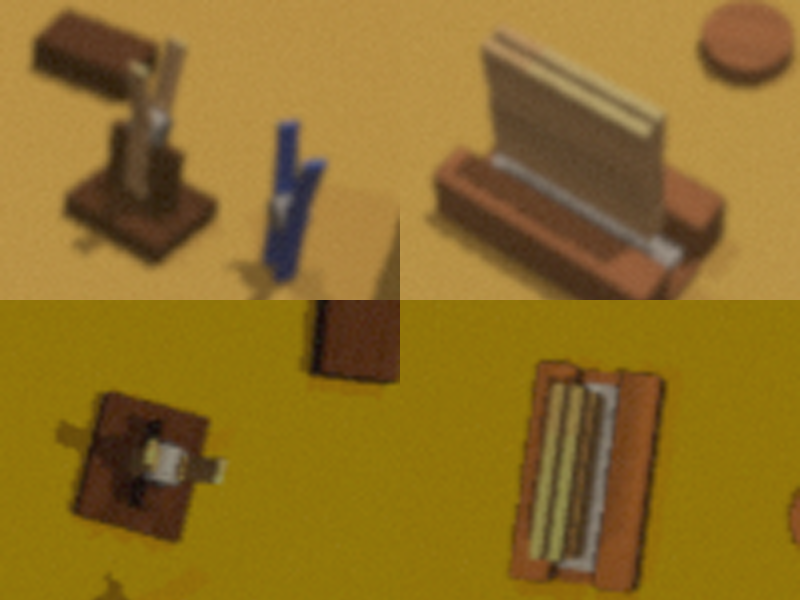

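```bash
python3 - <<'E'
from h import *
s=np.load("side0.npz");t=np.load("top0.npz")
def rect(n,D,box,zlo,zhi,bright=None,name=""):
    P,C,uv=cloud(n,D["p"],D["d"],*box)
    q=(P[:,2]>zlo)&(P[:,2]<zhi)
    if bright is not None: q&=bright(C.astype(int))
    X=P[q]
    if len(X)<5: print(name,len(X));return
    (c,w,a)=cv2.minAreaRect(X[:,:2].astype(np.float32)*1000)
    print(name,n,len(X),"c",np.round(c,1),"wh",np.round(w,1),"ang",round(a,1),"z",np.round(np.percentile(X[:,2]*1000,[5,50,95]),1))
bt=(312,380,190,260); br=(170,225,185,262)
rect("top",t,bt,.012,.028,name="foot")
rect("top",t,bt,.066,.082,name="blade")
rect("top",t,bt,.088,.11,name="barrel?")
rect("top",t,bt,.12,.2,name="handles")
rect("top",t,br,.034,.046,name="rails")
rect("top",t,br,.105,.2,name="boards")
bs=(298,345,138,202)
rect("side",s,bs,.012,.028,name="foot")
rect("side",s,bs,.066,.082,name="blade")
rect("side",s,bs,.12,.2,name="handles")
bs=(215,295,240,318)
rect("side",s,bs,.034,.046,name="rails")
rect("side",s,bs,.105,.2,name="boards")
# colours on small regions
print(t["p"][210:232,344:372:2].sum(2))
print(np.round(cloud("top",t["p"],t["d"],340,372,218,224)[0].reshape(6,-1,3)[3]*1000))
E
```

```text
foot top 638 c [ 456.4 -235.3] wh [ 75.7 142.2] ang 74.3 z [16.4 20.9 24.5]
blade top 66 c [ 445.7 -234.8] wh [ 22.9 130.8] ang 82.3 z [69.4 75.3 79.6]
barrel? top 106 c [ 439.2 -237.3] wh [ 26.1 113.3] ang 83.8 z [ 89.7  99.1 108. ]
handles top 65 c [ 438.7 -233.7] wh [ 48.7 102.6] ang 78.0 z [121.6 143.5 152.6]
rails top 885 c [480.7 170.7] wh [ 86.7 149.6] ang 82.1 z [37.1 40.8 44.4]
boards top 423 c [480.9 173.1] wh [ 20.1 109.3] ang 82.3 z [112.2 136.  140.1]
foot side 518 c [ 530.3 -313.3] wh [110.9 289.2] ang 34.5 z [13.8 21.3 26.1]
blade side 88 c [ 483.  -236.6] wh [23.1 61.2] ang 74.9 z [67.5 74.4 80.3]
handles side 110 c [ 480.6 -240.9] wh [52.  18.6] ang 74.4 z [122.2 138.3 151. ]
rails side 1003 c [479.4 172.2] wh [ 87.6 150. ] ang 82.4 z [36.9 41.  43.7]
boards side 755 c [480.3 173.7] wh [ 21.7 112. ] ang 82.3 z [108.5 133.1 139.5]
[[103 102  70  92 136 138 135 150 129 211 273 273 274 273]
 [101  75  76  96 139 142 153 143 136 230 272 267 272 277]
 [ 86  96  50  95 135 147 146 125 142 239 273 272 270 269]
 [105  81  66  99 141 132 149 144 131 231 264 264 268 275]
 [113
[... 500 characters left out ...]
 145 153 248 302 277 270]
 [131 174 278 354 371 233 173 171 152 148 285 281 272 269]
 [ 67 159 280 359 369 257 169 152 158 175 336 281 275 271]
 [ 61  87 130 237 306 243 138 164 206 193 350 283 275 268]
 [ 55  82 106 164 182 174 131 208 266 261 276 276 272 271]
 [ 66  97 116 131 153 140 141 203 276 275 271 272 277 275]
 [ 87 104 131 157 144 133 151 234 274 275 271 272 273 277]
 [ 73 111 153 148 143 155 134 248 270 272 274 273 276 277]
 [ 52 120 128 145 143 139 160 265 270 273 275 273 274 273]
 [ 69 117 140 142 159 131 151 268 272 267 276 274 276 275]]Traceback (most recent call last):
  File "<stdin>", line 27, in <module>
ValueError: cannot reshape array of size 570 into shape (6,newaxis,3)
```

```bash
cat > m.py <<'E'
from h import *
def rects(n,D,box,zs,sat=None):
    P,C,uv=cloud(n,D["p"],D["d"],*box)
    for name,lo,hi in zs:
        q=(P[:,2]>lo)&(P[:,2]<hi)
        M=np.zeros(D["d"].shape,np.uint8); M[uv[q,1],uv[q,0]]=1
        k,L=cv2.connectedComponents(cv2.dilate(M,np.ones((3,3))))
        l=L[uv[:,1],uv[:,0]]
        if not q.any(): print(name,0);continue
        b=np.bincount(l[q]).argmax(); X=P[q&(l==b)]
        c,w,a=cv2.minAreaRect(X[:,:2].astype(np.float32)*1000)
        print(n,name,len(X),"c",np.round(c,1),"wh",np.round(w,1),"ang",round(a,1),"mean",np.round(X.mean(0)*1000,1))
E
python3 - <<'E'
from m import *
s=np.load("side0.npz");t=np.load("top0.npz")
zs=[("foot",.013,.027),("blade",.066,.084),("h125",.112,.16),("h140",.135,.16)]
rects("top",t,(325,372,198,246),zs)
rects("side",s,(300,342,138,202),zs)
P,C,uv=cloud("top",t["p"],t["d"],335,372,205,235)
q=P[:,2]>.085
for p,c,u in zip(P[q],C[q],uv[q]):
    if u[1]%2==0: print(u,np.round(p*1000),c)
E
```

```text
top foot 636 c [ 481.3 -242.3] wh [75.7 90.5] ang 74.3 mean [ 480.7 -237.2   20.8]
top blade 34 c [ 472.4 -234.7] wh [37.8 13.1] ang 4.4 mean [ 465.4 -234.3   74.5]
top h125 58 c [ 475.4 -260. ] wh [12.5 15.8] ang 80.2 mean [ 475.6 -258.9  134.7]
top h140 31 c [ 474.8 -261.9] wh [ 8.3 16.1] ang 75.0 mean [ 474.7 -261.   145.7]
side foot 410 c [ 481.5 -239.5] wh [76.2 92.4] ang 75.0 mean [ 476.6 -226.9   20.8]
side blade 90 c [ 483.  -236.6] wh [23.1 61.2] ang 74.9 mean [ 478.6 -235.9   74.2]
side h125 135 c [ 481.1 -241. ] wh [52.  19.5] ang 74.4 mean [ 479.4 -242.1  133.3]
side h140 33 c [ 473.7 -261.4] wh [10.4 17.9] ang 59.7 mean [ 474.  -260.   144.3]
[347 216] [ 491. -220.  149.] [112  94  50]
[348 216] [ 491. -223.  148.] [134 112  65]
[349 216] [ 491. -225.  148.] [116  99  65]
[350 216] [ 493. -239.   96.] [109  99  86]
[351 216] [ 492. -241.   97.] [111 103  91]
[352 216] [ 492. -244.   97.] [103  95  82]
[353 216] [ 492. -247.   94.] [89 81 71]
[347 218] [ 486. -220.  146.] [138 131  74]
[348 218] [ 486. -222.  152.] [135 129  70]
[349 218] [ 487. -235.  101.] [130 113  72]
[... 2448 characters left out ...]
 472. -248.   97.] [107  91  59]
[355 224] [ 471. -250.  102.] [113  94  52]
[356 224] [ 471. -251.  107.] [79 59 31]
[357 224] [ 471. -253.  110.] [72 52 25]
[358 224] [ 471. -253.  120.] [73 53 26]
[359 224] [ 471. -255.  123.] [76 56 32]
[360 224] [ 471. -256.  130.] [75 56 27]
[361 224] [ 471. -257.  136.] [74 57 26]
[362 224] [ 470. -258.  143.] [78 62 35]
[363 224] [ 470. -259.  146.] [104  95  53]
[364 224] [ 470. -260.  153.] [135 129  72]
[365 224] [ 470. -263.  150.] [146 136  66]
[349 226] [ 467. -236.   91.] [52 43 33]
[350 226] [ 467. -238.   93.] [64 52 48]
[351 226] [ 467. -242.   90.] [71 56 42]
[353 226] [ 467. -247.   88.] [83 65 55]
[354 226] [ 466. -248.   94.] [78 56 40]
```

```bash
cat > g.py <<'E'
import sys,numpy as np
from scipy.spatial.transform import Rotation as R
from plant import ctrl
# usage: g.py x y z yawdeg(tool x) in mm
def go(x,y,z,yaw):
    s=ctrl.get_state(); Rc=R.from_quat(s["tcp_rot"]); p=s["eef_pos"]*1000
    Rt=R.from_euler("z",yaw,degrees=True)*R.from_quat([1,0,0,0])
    print("t",round(s["time"],2),"pos",np.round(p,1),"F",np.round(s["contact_force"],1),"open mm",round(s["opening"]*85.4,1),"q",np.round(s["qpos"],2))
    print("turn",np.round((Rc.inv()*Rt).as_rotvec(),3),"shift cm",np.round(Rc.inv().apply(np.array([x,y,z])-p)/10,2))
go(*map(float,sys.argv[1:5]))
E
python3 g.py 481 -241 245 -15.6
```

```text
t 0.1 pos [ 212.1 -640.2  244. ] F [0.4 0.7 0.7] open mm 85.3 q [-1.4   0.29  1.58  0.    1.28 -0.15]
turn [-0.002  0.     0.592] shift cm [ 3.807e+01 -2.944e+01 -2.000e-02]
```

Request:
{"fn": "servo_tool", "kwargs": {"increments": "0 0 0.06 3.8 -2.9 0 8.5; 0 0 0.12 7.6 -5.9 0 8.5; 0 0 0.18 11.4 -8.8 0 8.5; 0 0 0.24 15.2 -11.8 0 8.5; 0 0 0.3 19 -14.7 0 8.5; 0 0 0.36 22.8 -17.7 0 8.5; 0 0 0.42 26.6 -20.6 0 8.5; 0 0 0.48 30.4 -23.6 0 8.5; 0 0 0.54 34.2 -26.5 0 8.5; 0 0 0.592 38.07 -29.44 0 8.5"}}

```text
time: 0.93
eef_pos: [0.4453, -0.2929, 0.2449]
tcp_rot: [0.991, -0.137, -0.0, -0.0]
contact_force: [0.7, -0.6, -0.5]
opening: 0.999
```

Request:
{"fn": "servo_tool", "kwargs": {"increments": "0 0 0 0 0 0 8.5; 0 0 0 0 0 0 8.5; 0 0 0 0 0 0 8.5"}}

```text
time: 1.18
eef_pos: [0.4446, -0.295, 0.245]
tcp_rot: [0.991, -0.135, -0.0, 0.0]
contact_force: [-0.3, -0.5, 0.1]
opening: 0.995
```

```bash
python3 g.py 481 -241 160 -15.6
```

```text
t 1.18 pos [ 444.6 -295.   245. ] F [-0.3 -0.5  0.1] open mm 84.9 q [-0.78 -0.03  1.92 -0.    1.25  1.07]
turn [0.    0.001 0.001] shift cm [ 2.07 -6.18  8.5 ]
```

Request:
{"fn": "servo_tool", "kwargs": {"increments": "0 0 0 0.7 -2 0 8.5; 0 0 0 1.4 -4 0 8.5; 0 0 0 2.07 -6.18 0 8.5; 0 0 0 2.07 -6.18 2 8.5; 0 0 0 2.07 -6.18 4 8.5; 0 0 0 2.07 -6.18 6 8.5; 0 0 0 2.07 -6.18 6 8.5; 0 0 0 2.07 -6.18 6 8.5"}}

```text
time: 1.85
eef_pos: [0.48, -0.242, 0.1841]
tcp_rot: [0.991, -0.137, -0.001, -0.001]
contact_force: [-0.2, -0.7, -0.0]
opening: 0.996
```

```bash
python3 g.py 481 -241 127 -15.6; python3 - <<'E'
from h import *
for n in("side","top"):
    p,d=ctrl.read_camera(n); np.savez(n+"1.npz",p=p,d=d)
    if n=="side": a=cv2.resize(p[110:210,280:380],None,fx=4,fy=4,interpolation=2)
    else: b=cv2.resize(p[175:275,300:400],None,fx=4,fy=4,interpolation=2)
cv2.imwrite("pics/c1.png",np.hstack([a,b])[:,:,::-1])
E
```

```text
t 1.85 pos [ 480.  -242.   184.1] F [-0.2 -0.7 -0. ] open mm 85.0 q [-0.66  0.05  1.97 -0.    1.13  1.19]
turn [-0.001  0.003 -0.002] shift cm [ 0.09 -0.11  5.71]
```

View pics/c1.png

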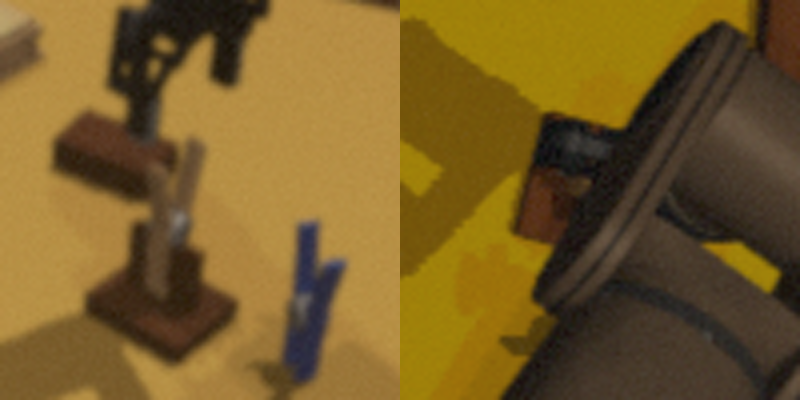

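Request:
{"fn": "servo_tool", "kwargs": {"increments": "0 0.003 0 0.09 -0.11 1.5 8.5; 0 0.003 0 0.09 -0.11 3 8.5; 0 0.003 0 0.09 -0.11 4.5 8.5; 0 0.003 0 0.09 -0.11 5.7 8.5; 0 0.003 0 0.09 -0.11 5.7 8.5; 0 0.003 0 0.09 -0.11 5.7 8.5"}}

```text
time: 2.45
eef_pos: [0.4826, -0.2406, 0.1287]
tcp_rot: [0.991, -0.136, 0.002, 0.0]
contact_force: [0.2, 0.6, -0.1]
opening: 0.998
```

```bash
python3 g.py 481 -241 127 -15.6; python3 - <<'E'
from h import *
n="side"
p,d=ctrl.read_camera(n); np.savez(n+"1.npz",p=p,d=d)
a=cv2.resize(p[110:210,280:380],None,fx=5,fy=5,interpolation=2)
cv2.imwrite("pics/c2.png",a[:,:,::-1])
E
```

```text
t 2.45 pos [ 482.6 -240.6  128.7] F [ 0.2  0.6 -0.1] open mm 85.2 q [-0.65  0.12  2.    0.    1.02  1.19]
turn [ 0.    -0.003 -0.   ] shift cm [-0.14  0.08  0.17]
```

View pics/c2.png

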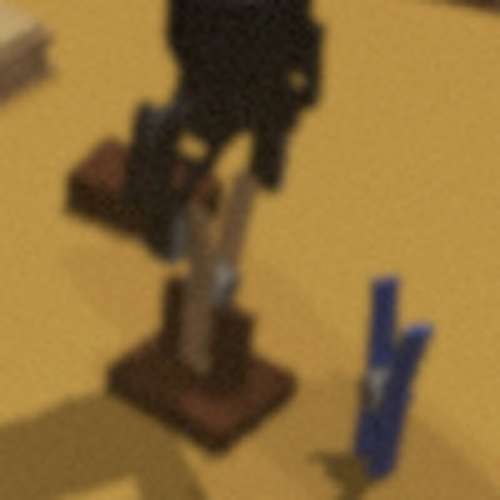

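Request:
{"fn": "servo_tool", "kwargs": {"increments": "0 0 0 0 0 0 7; 0 0 0 0 0 0 6; 0 0 0 0 0 0 5; 0 0 0 0 0 0 4.6; 0 0 0 0 0 0 4.6; 0 0 0 0 0 0 4.6", "grip_force": 22}}

```text
time: 3.0
eef_pos: [0.4833, -0.2407, 0.1298]
tcp_rot: [0.991, -0.136, 0.003, 0.001]
contact_force: [-0.1, -0.2, 4.7]
opening: 0.543
```

```bash
python3 g.py 481 -241 127 -15.6; python3 - <<'E'
from h import *
n="side"
p,d=ctrl.read_camera(n); np.savez(n+"1.npz",p=p,d=d)
a=cv2.resize(p[110:210,280:380],None,fx=5,fy=5,interpolation=2)
cv2.imwrite("pics/c3.png",a[:,:,::-1])
E
```

```text
t 3.0 pos [ 483.3 -240.7  129.8] F [-0.1 -0.2  4.7] open mm 46.3 q [-0.65  0.11  2.    0.    1.02  1.19]
turn [ 0.001 -0.005  0.   ] shift cm [-0.22  0.09  0.28]
```

View pics/c3.png

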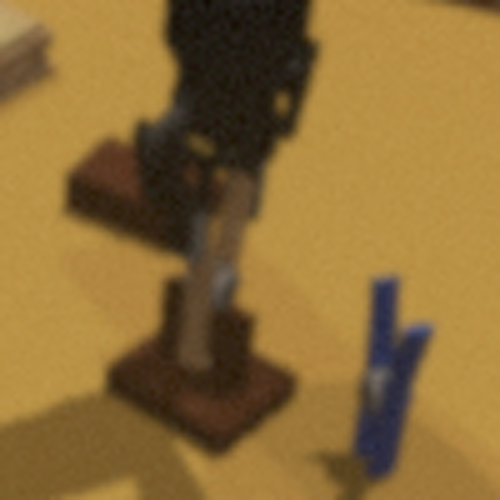

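Request:
{"fn": "servo_tool", "kwargs": {"increments": "0 0 0 0 0 0 4.2; 0 0 0 0 0 0 3.8; 0 0 0 0 0 0 3.4", "grip_force": 22}}

```text
time: 3.3
eef_pos: [0.4841, -0.2416, 0.1312]
tcp_rot: [0.991, -0.136, 0.004, 0.002]
contact_force: [0.1, 0.7, 9.0]
opening: 0.399
```

```bash
python3 g.py 481 -241 127 -15.6
```

```text
t 3.3 pos [ 484.1 -241.6  131.2] F [0.1 0.7 9. ] open mm 34.1 q [-0.65  0.11  2.    0.    1.02  1.19]
turn [ 0.002 -0.008  0.   ] shift cm [-0.32  0.02  0.42]
```

Request:
{"fn": "servo_tool", "kwargs": {"increments": "0 0 0 0 0 -0.15 3; 0 0 0 0 0 -0.3 2.6; 0 0 0 0 0 -0.4 2.2; 0 0 0 0 0 -0.4 2; 0 0 0 0 0 -0.4 2; 0 0 0 0 0 -0.4 2", "grip_force": 22}}

```text
time: 3.8
eef_pos: [0.483, -0.2403, 0.133]
tcp_rot: [0.991, -0.136, 0.002, 0.0]
contact_force: [1.4, 1.6, 5.6]
opening: 0.272
```

```bash
python3 g.py 481 -241 127 -15.6; python3 - <<'E'
from h import *
n="side"
p,d=ctrl.read_camera(n); np.savez(n+"1.npz",p=p,d=d)
a=cv2.resize(p[110:210,280:380],None,fx=5,fy=5,interpolation=2)
cv2.imwrite("pics/c4.png",a[:,:,::-1])
E
```

```text
t 3.8 pos [ 483.  -240.3  133. ] F [1.4 1.6 5.6] open mm 23.2 q [-0.65  0.11  2.    0.    1.03  1.19]
turn [-0.    -0.004 -0.   ] shift cm [-0.18  0.12  0.6 ]
```

View pics/c4.png

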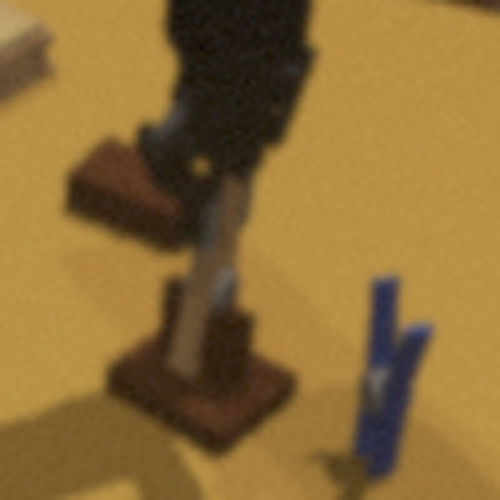

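Request:
{"fn": "servo_tool", "kwargs": {"increments": "0 0 0 0 0 -0.5 2; 0 0 0 0 0 -1.5 2; 0 0 0 0 0 -3 2; 0 0 0 0 0 -4.5 2; 0 0 0 0 0 -6 2; 0 0 0 0 0 -8 2; 0 0 0 0 0 -10 2; 0 0 0 0 0 -12 2; 0 0 0 0 0 -14 2; 0 0 0 0 0 -14.2 2", "grip_force": 22}}

```text
time: 4.68
eef_pos: [0.4831, -0.2411, 0.2787]
tcp_rot: [0.991, -0.136, 0.004, 0.002]
contact_force: [-0.3, 0.5, 0.5]
opening: 0.273
```

```bash
python3 g.py 482 172 275 -7.8; python3 - <<'E'
from h import *
for n in("side","top"):
    p,d=ctrl.read_camera(n); np.savez(n+"5.npz",p=p,d=d)
    if n=="side": a=cv2.resize(p[60:210,270:390],None,fx=4,fy=4,interpolation=2)
cv2.imwrite("pics/c5.png",a[:,:,::-1])
E
```

```text
t 4.68 pos [ 483.1 -241.1  278.7] F [-0.3  0.5  0.5] open mm 23.3 q [-0.65 -0.04  1.88  0.    1.3   1.19]
turn [ 0.003 -0.009 -0.136] shift cm [-11.21 -39.76   0.15]
```

View pics/c5.png

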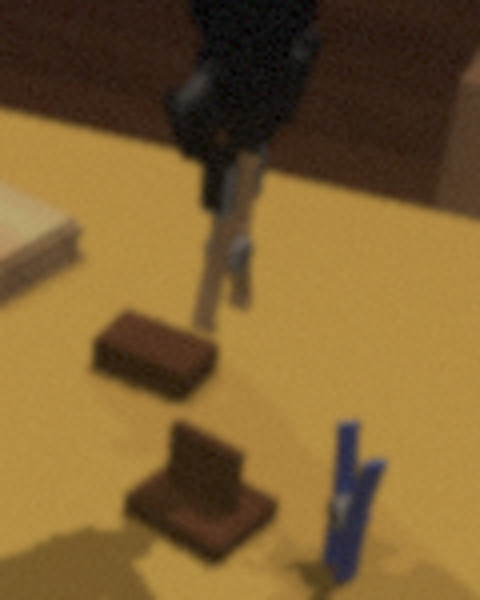

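Request:
{"fn": "servo_tool", "kwargs": {"increments": "0 0 -0.01 -0.9 -3.2 0 2; 0 0 -0.02 -1.8 -6.4 0 2; 0 0 -0.04 -2.7 -9.6 0 2; 0 0 -0.05 -3.6 -12.8 0 2; 0 0 -0.06 -4.5 -16 0 2; 0 0 -0.08 -5.4 -19.2 0 2; 0 0 -0.09 -6.3 -22.4 0 2; 0 0 -0.1 -7.2 -25.6 0 2; 0 0 -0.11 -8.1 -28.8 0 2; 0 0 -0.12 -9 -32 0 2"}}

```text
time: 5.62
eef_pos: [0.4799, 0.0938, 0.2715]
tcp_rot: [0.997, -0.076, -0.001, 0.001]
contact_force: [0.7, -1.1, -1.1]
opening: 0.275
```

Request:
{"fn": "servo_tool", "kwargs": {"increments": "0 0 0 0 0 0 2; 0 0 0 0 0 0 2; 0 0 0 0 0 0 2"}}

```text
time: 5.87
eef_pos: [0.4806, 0.092, 0.2723]
tcp_rot: [0.997, -0.076, -0.0, 0.001]
contact_force: [-0.2, -0.4, -0.8]
opening: 0.272
```

```bash
python3 g.py 482 172 275 -7.8
```

```text
t 5.87 pos [480.6  92.  272.3] F [-0.2 -0.4 -0.8] open mm 23.2 q [-0.02 -0.15  1.99 -0.    1.3   1.71]
turn [ 0.001  0.    -0.016] shift cm [-1.07 -7.93 -0.28]
```

Request:
{"fn": "servo_tool", "kwargs": {"increments": "0 0 -0.005 -0.3 -2 -0.2 2; 0 0 -0.01 -0.6 -4 -0.2 2; 0 0 -0.016 -0.9 -6 -0.2 2; 0 0 -0.016 -1.07 -7.5 -0.2 2; 0 0 -0.016 -1.07 -7.93 -0.2 2; 0 0 -0.016 -1.07 -7.93 -0.2 2; 0 0 -0.016 -1.07 -7.93 -0.2 2"}}

```text
time: 6.45
eef_pos: [0.483, 0.1711, 0.2755]
tcp_rot: [0.998, -0.069, 0.001, 0.001]
contact_force: [0.9, 0.2, -2.0]
opening: 0.276
```

```bash
python3 g.py 482 172 275 -7.8; python3 - <<'E'
from h import *
for n in("side","top"):
    p,d=ctrl.read_camera(n); np.savez(n+"6.npz",p=p,d=d)
    if n=="side": a=cv2.resize(p[160:310,200:320],None,fx=4,fy=4,interpolation=2)
    else: b=cv2.resize(p[130:280,140:260],None,fx=4,fy=4,interpolation=2)
cv2.imwrite("pics/c6.png",np.hstack([a,b])[:,:,::-1][:600,:800])
E
```

```text
t 6.45 pos [483.  171.1 275.5] F [ 0.9  0.2 -2. ] open mm 23.6 q [ 0.14 -0.1   1.94 -0.    1.3   1.85]
turn [ 0.001 -0.002 -0.001] shift cm [-0.11 -0.08  0.05]
```

View pics/c6.png

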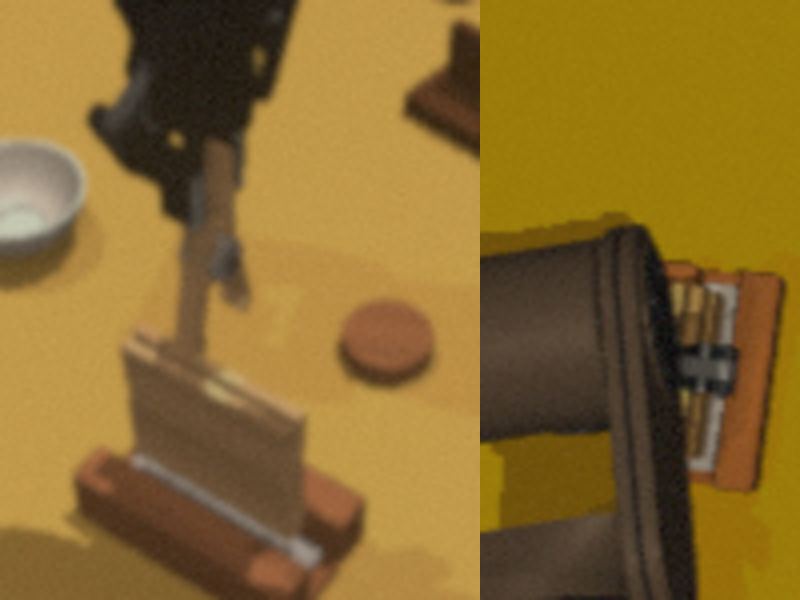

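```bash
cat > t.py <<'E'
from h import *
import sys
f=sys.argv[1]; u0,u1,v0,v1=map(int,sys.argv[2:6])
D=np.load(f)
P,C,uv=cloud("side",D["p"],D["d"],u0,u1,v0,v1); P=P*1000
th=np.deg2rad(-7.8); c=np.array([480.2,171.3])
q=np.c_[(P[:,0]-c[0])*np.cos(th)+(P[:,1]-c[1])*np.sin(th), -(P[:,0]-c[0])*np.sin(th)+(P[:,1]-c[1])*np.cos(th),P[:,2]]
zs=list(range(int(sys.argv[6]),int(sys.argv[7]),8))
for z in zs:
    m=(abs(q[:,2]-z)<4)&(abs(q[:,0])<40)&(abs(q[:,1])<40)
    if m.sum()>3: print(z,m.sum(),"x'",np.round(np.percentile(q[m,0],[3,50,97]),1),"y'",np.round(np.percentile(q[m,1],[3,50,97]),1),"col",np.median(C[m],0))
# per-pixel rows
E
python3 t.py side6.npz 235 270 190 255 140 275
python3 - <<'E'
from h import *
T=cam("side")[1];print(-T[:3,:3].T@T[:3,3])
E
```

```text
140 110 x' [-9.9 16.7 37.8] y' [-6.9 -0.1 11.6] col [129.5  99.   64.5]
180 29 x' [-8.6 -3.3  6.4] y' [-22.5  15.7  23.5] col [124.  94.  58.]
188 46 x' [-8.7 -2.8  5.7] y' [-21.5 -15.9  23.1] col [114.   87.   55.5]
196 33 x' [-8.2 -2.   5.5] y' [-19.8  19.8  22.1] col [115.  87.  55.]
204 33 x' [-8.7 -2.2  7.2] y' [-18.9  17.7  21. ] col [119.  91.  58.]
212 26 x' [-9.3 -4.7  5.9] y' [-16.4  17.1  18.5] col [115.5  88.   56. ]
220 33 x' [-11.4  -2.8   6. ] y' [-1.4 15.  17.2] col [115.  87.  57.]
228 44 x' [-14.9  -7.5   7.5] y' [-7.  12.  15.7] col [108.  82.  56.]
236 67 x' [-14.2  -7.7  10.6] y' [-10.2   8.9  13.5] col [100.  80.  60.]
244 62 x' [-11.4  -5.6   4.9] y' [-9.4  0.9 10.9] col [104.  83.  56.]
252 35 x' [-8.3 -3.   5.7] y' [-9.6 -5.1 12.2] col [107.  81.  54.]
260 26 x' [-8.2 -4.4  3.5] y' [-10.8  -7.7  11.8] col [104.   79.   53.5]
268 43 x' [-8.2 -6.9  2.8] y' [-17.7  -7.5  22.3] col [101.  77.  54.]
[0.184085   0.68440109 0.83256365]
```

Request:
{"fn": "servo_tool", "kwargs": {"increments": "0 0 0 0.15 -0.15 0 2; 0 0 0 0.15 -0.15 1 2; 0 0 0 0.15 -0.15 2 2; 0 0 0 0.15 -0.15 2.8 2; 0 0 0 0.15 -0.15 2.8 2; 0 0 0 0.15 -0.15 2.8 2; 0 0 0 0.15 -0.15 2.8 2"}}

```text
time: 7.13
eef_pos: [0.4846, 0.1736, 0.2479]
tcp_rot: [0.998, -0.068, 0.001, 0.0]
contact_force: [1.0, 0.6, -0.4]
opening: 0.277
```

```bash
python3 g.py 484 173 240 -7.8; python3 - <<'E'
from h import *
for n in("side","top"):
    p,d=ctrl.read_camera(n); np.savez(n+"7.npz",p=p,d=d)
    if n=="side": a=cv2.resize(p[190:290,210:310],None,fx=4,fy=4,interpolation=2)
    else: b=cv2.resize(p[170:270,140:240],None,fx=4,fy=4,interpolation=2)
cv2.imwrite("pics/c7.png",np.hstack([a,b])[:,:,::-1][:600,:800])
E
python3 t.py side7.npz 235 270 190 265 132 250
```

```text
t 7.13 pos [484.6 173.6 247.9] F [ 1.   0.6 -0.4] open mm 23.6 q [ 0.15 -0.07  1.96 -0.    1.25  1.85]
turn [ 0.001 -0.003  0.   ] shift cm [-0.05  0.06  0.79]
132 86 x' [-37.8  -6.8  37.3] y' [-3.1 10.4 12.5] col [114.   86.5  58. ]
140 163 x' [-36.2 -10.9  37.8] y' [-6.5  4.6 12.6] col [143. 111.  73.]
148 8 x' [-6.3 -0.3  5.4] y' [-14.5  20.5  25.2] col [114.   86.5  56. ]
156 48 x' [-7.2 -2.5  7.9] y' [-19.5 -13.1  26. ] col [116.5  89.   58. ]
164 32 x' [-7.2 -0.8  6.9] y' [-17.5  23.1  25.5] col [116.   88.   57.5]
172 32 x' [-7.  -0.8  7.4] y' [-17.1  21.5  23.7] col [114.  87.  57.]
180 26 x' [-7.6 -4.5  5.8] y' [-14.6  19.3  22.5] col [117.  89.  57.]
188 25 x' [-7.  -0.   8.2] y' [-13.3  18.5  21. ] col [118.  91.  57.]
196 31 x' [-11.1  -4.    8.8] y' [ 2.3 16.6 18.8] col [113.  86.  59.]
204 65 x' [-13.3  -5.8  11.3] y' [-8.  13.  17.3] col [104.  81.  58.]
212 60 x' [-11.6  -6.    9.6] y' [-6.6  6.6 14.8] col [104.  84.  65.]
220 42 x' [-6.6 -1.8  6.7] y' [-7.9  2.2 14.6] col [108.5  85.   56.5]
228 30 x' [-6.5 -3.3  6. ] y' [-7.5 -4.5 14.9] col [105.5  82.   55.5]
236 27 x' [-6.7 -3.2  4.6] y' [-8.3 -5.1 19.1] col [104.  80.  55.]
244 50 x' [-7.1 -4.9  7.9] y' [-15.2  12.7  26.5] col [92.  74.5 52. ]
```

View pics/c7.png

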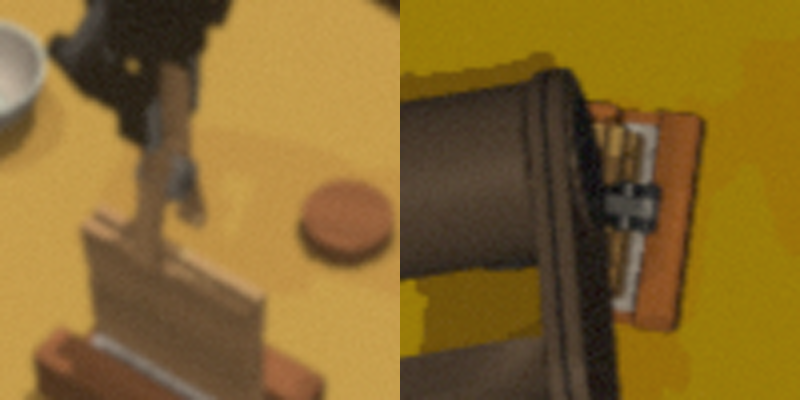

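Request:
{"fn": "servo_tool", "kwargs": {"increments": "0 0 0 0 0 0.4 2; 0 0 0 0 0 0.8 2; 0 0 0 0 0 1.2 2; 0 0 0 0 0 1.6 2; 0 0 0 0 0 2 2; 0 0 0 0 0 2 2"}}

```text
time: 7.73
eef_pos: [0.484, 0.1734, 0.2266]
tcp_rot: [0.998, -0.068, 0.0, 0.001]
contact_force: [-0.6, 0.1, -1.8]
opening: 0.273
```

```bash
python3 g.py 484 173 205 -7.8; python3 - <<'E'
from h import *
for n in("side",):
    p,d=ctrl.read_camera(n); np.savez(n+"8.npz",p=p,d=d)
    if n=="side": a=cv2.resize(p[190:290,210:310],None,fx=5,fy=5,interpolation=2)
cv2.imwrite("pics/c8.png",np.hstack([a])[:,:,::-1][:600,:800])
E
python3 t.py side8.npz 235 270 190 265 132 250
```

```text
t 7.73 pos [484.  173.4 226.6] F [-0.6  0.1 -1.8] open mm 23.3 q [ 0.15 -0.06  1.99 -0.    1.21  1.85]
turn [ 0.001 -0.001 -0.   ] shift cm [0.   0.04 2.16]
132 112 x' [-35.3  -5.3  36. ] y' [-15.4  10.2  24.8] col [114.   86.5  57.5]
140 207 x' [-37.   -6.7  37.4] y' [-16.8   0.8  24.4] col [123.  94.  62.]
148 30 x' [-8.2 -2.3  7.1] y' [-17.9  22.   24.3] col [117.5  88.5  57.5]
156 29 x' [-7.7 -4.   7.9] y' [-15.   20.4  22.2] col [116.  87.  59.]
164 25 x' [-8.1 -3.9  5.9] y' [-15.2  18.7  20.4] col [117.  88.  58.]
172 27 x' [-11.7  -2.5   6.8] y' [ 3.  17.  19.1] col [118.  90.  60.]
180 43 x' [-14.4  -6.9   7.7] y' [-7.5 14.1 17.5] col [112.  85.  60.]
188 62 x' [-12.6  -7.2  10.7] y' [-8.  10.9 16.1] col [104.5  83.5  60. ]
196 52 x' [-10.9  -5.3   4.6] y' [-9.5 -0.7 13. ] col [110.   88.   61.5]
204 30 x' [-7.7 -3.6  5. ] y' [-7.4 11.6 15.2] col [111.  85.  57.]
212 24 x' [-7.1 -4.5  2.7] y' [-8.2 -5.1 16.2] col [107.   83.   54.5]
220 38 x' [-7.3 -5.   6.6] y' [-15.    2.8  24.8] col [99.5 78.  54. ]
228 61 x' [-7.2 -3.   8.1] y' [-16.   12.3  27. ] col [87. 72. 50.]
236 63 x' [-7.6 -3.2  8.8] y' [-22.5  11.1  27.8] col [85. 72. 49.]
244 64 x' [-7.4 -3.4  5.7] y' [-16.6  -5.9  27.7] col [80.5 66.5 48. ]
```

View pics/c8.png

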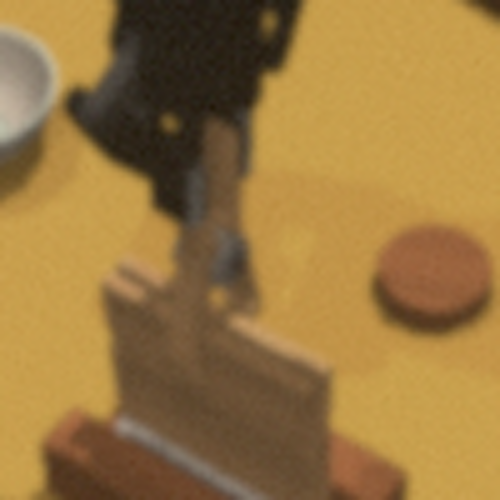

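Request:
{"fn": "servo_tool", "kwargs": {"increments": "0 0 0 0 0 0.4 2; 0 0 0 0 0 0.8 2; 0 0 0 0 0 1.2 2; 0 0 0 0 0 1.6 2; 0 0 0 0 0 2 2; 0 0 0 0 0 2 2"}}

```text
time: 8.28
eef_pos: [0.4841, 0.1734, 0.2067]
tcp_rot: [0.998, -0.068, 0.0, 0.001]
contact_force: [0.1, 0.0, -0.9]
opening: 0.27
```

Request:
{"fn": "servo_tool", "kwargs": {"increments": "0 0 0 0 0 0.1 2; 0 0 0 0 0 0.2 2; 0 0 0 0 0 0.2 2"}}

```text
time: 8.53
eef_pos: [0.4848, 0.1735, 0.206]
tcp_rot: [0.998, -0.068, 0.001, 0.0]
contact_force: [-1.0, 0.8, -0.1]
opening: 0.277
```

Request:
{"fn": "servo_tool", "kwargs": {"increments": "0 0 0 0 0 0.1 2; 0 0 0 0 0 0.2 2; 0 0 0 0 0 0.2 2"}}

```text
time: 8.78
eef_pos: [0.4847, 0.1735, 0.2039]
tcp_rot: [0.998, -0.068, 0.001, 0.0]
contact_force: [-0.4, -0.0, -1.3]
opening: 0.276
```

Request:
{"fn": "servo_tool", "kwargs": {"increments": "0 0 0 0 0 0.1 2; 0 0 0 0 0 0.2 2; 0 0 0 0 0 0.2 2"}}

```text
time: 9.03
eef_pos: [0.4846, 0.1735, 0.2017]
tcp_rot: [0.998, -0.068, 0.001, 0.0]
contact_force: [0.1, 0.4, -1.6]
opening: 0.272
```

Request:
{"fn": "servo_tool", "kwargs": {"increments": "0 0 0 0 0 0.1 2; 0 0 0 0 0 0.15 2; 0 0 0 0 0 0.15 2"}}

```text
time: 9.28
eef_pos: [0.4847, 0.1735, 0.2004]
tcp_rot: [0.998, -0.068, 0.001, 0.0]
contact_force: [0.4, 0.0, -1.6]
opening: 0.274
```

```bash
python3 - <<'E'
from h import *
for n in("side",):
    p,d=ctrl.read_camera(n); np.savez(n+"9.npz",p=p,d=d)
    a=cv2.resize(p[190:290,210:310],None,fx=5,fy=5,interpolation=2)
cv2.imwrite("pics/c9.png",a[:,:,::-1])
E
python3 t.py side9.npz 235 270 190 265 132 220
```

```text
132 108 x' [-36.6  -5.9  37.2] y' [-10.7  10.9  21.3] col [112.5  86.   57. ]
140 165 x' [-36.6  -8.7  37.6] y' [-6.9  6.4 19.5] col [122.  93.  62.]
148 31 x' [-10.8  -3.6   8.4] y' [ 0.2 16.5 18.3] col [114.  86.  59.]
156 53 x' [-13.4  -5.   10.2] y' [-8.3 13.2 17.3] col [106.  83.  58.]
164 50 x' [-11.3  -6.5   8.6] y' [-4.9  8.9 14.3] col [103.   85.5  68. ]
172 40 x' [-9.9 -3.6  7.3] y' [-6.5  1.2 13.7] col [111.   89.   59.5]
180 25 x' [-7.3 -2.3  4.8] y' [-7.  -4.3 14.5] col [110.  84.  58.]
188 23 x' [-6.9 -4.9  2.9] y' [-6.3 -4.4 19.7] col [108.  83.  56.]
196 44 x' [-7.3 -4.9  8.1] y' [-14.7   9.7  25.6] col [100.   78.   54.5]
204 58 x' [-6.9 -2.5  8.7] y' [-23.   13.   26.9] col [86.  72.5 51. ]
212 58 x' [-7.2 -3.1  8.3] y' [-17.3   2.3  27.1] col [85. 72. 51.]
```

View pics/c9.png

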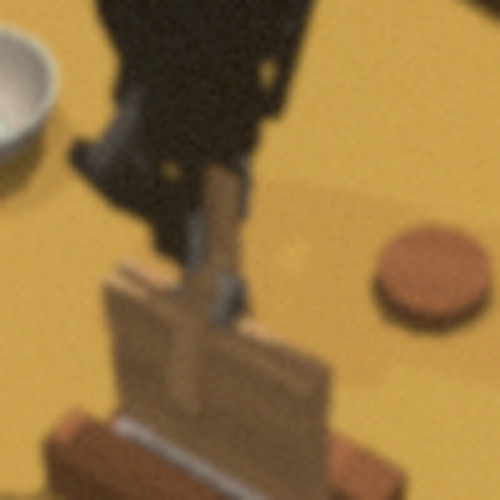

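Request:
{"fn": "servo_tool", "kwargs": {"increments": "0 0 0 0 0 0.1 2; 0 0 0 0 0 0.1 2"}}

```text
time: 9.5
eef_pos: [0.4847, 0.1735, 0.1993]
tcp_rot: [0.998, -0.068, 0.001, 0.0]
contact_force: [0.1, -0.7, -0.9]
opening: 0.273
```

Request:
{"fn": "servo_tool", "kwargs": {"increments": "0 0 0 0 0 0.1 2; 0 0 0 0 0 0.1 2"}}

```text
time: 9.67
eef_pos: [0.4847, 0.1735, 0.1983]
tcp_rot: [0.998, -0.068, 0.001, 0.0]
contact_force: [-0.5, 0.2, -0.8]
opening: 0.273
```

Request:
{"fn": "servo_tool", "kwargs": {"increments": "0 0 0 0 0 0.1 2; 0 0 0 0 0 0.1 2"}}

```text
time: 9.83
eef_pos: [0.4847, 0.1735, 0.1973]
tcp_rot: [0.998, -0.068, 0.001, 0.0]
contact_force: [-0.0, 1.0, -1.1]
opening: 0.277
```

Request:
{"fn": "servo_tool", "kwargs": {"increments": "0 0 0 0 0 0.1 2; 0 0 0 0 0 0.1 2"}}

```text
time: 10.0
eef_pos: [0.4847, 0.1735, 0.1963]
tcp_rot: [0.998, -0.068, 0.001, 0.0]
contact_force: [0.6, 0.4, -0.9]
opening: 0.276
```

Request:
{"fn": "servo_tool", "kwargs": {"increments": "0 0 0 0 0 0.1 2; 0 0 0 0 0 0.1 2"}}

```text
time: 10.17
eef_pos: [0.4847, 0.1735, 0.1953]
tcp_rot: [0.998, -0.068, 0.001, 0.0]
contact_force: [-0.4, 0.3, -0.9]
opening: 0.276
```

Request:
{"fn": "servo_tool", "kwargs": {"increments": "0 0 0 0 0 0.1 2; 0 0 0 0 0 0.1 2"}}

```text
time: 10.33
eef_pos: [0.4849, 0.1736, 0.1948]
tcp_rot: [0.998, -0.068, 0.002, 0.0]
contact_force: [-1.3, -0.4, -0.2]
opening: 0.274
```

Request:
{"fn": "servo_tool", "kwargs": {"increments": "0 0 0 0 0 0.05 2; 0 0 0 0 0 0.05 2; 0 0 0 0 0 0.05 2"}}

```text
time: 10.58
eef_pos: [0.4851, 0.1735, 0.1947]
tcp_rot: [0.998, -0.068, 0.002, 0.0]
contact_force: [-0.7, -0.3, 2.7]
opening: 0.277
```

Request:
{"fn": "servo_tool", "kwargs": {"increments": "0 0 0 0 0 0.05 2; 0 0 0 0 0 0.05 2; 0 0 0 0 0 0.05 2"}}

```text
time: 10.83
eef_pos: [0.4852, 0.1736, 0.1946]
tcp_rot: [0.998, -0.068, 0.002, 0.0]
contact_force: [-1.4, -0.7, 5.7]
opening: 0.271
```

Request:
{"fn": "servo_tool", "kwargs": {"increments": "0 0 0 0 0 -0.02 2.4; 0 0 0 0 0 -0.02 2.5; 0 0 0 0 0 -0.02 2.6; 0 0 0 0 0 -0.02 2.6"}}

```text
time: 11.17
eef_pos: [0.4852, 0.1735, 0.1942]
tcp_rot: [0.998, -0.068, 0.002, 0.0]
contact_force: [-0.7, -0.4, 5.1]
opening: 0.302
```

```bash
python3 g.py 484 173 194 -7.8
```

```text
t 11.17 pos [485.2 173.5 194.2] F [-0.7 -0.4  5.1] open mm 25.8 q [ 0.15 -0.02  2.01 -0.    1.14  1.85]
turn [ 0.    -0.004 -0.   ] shift cm [-0.11  0.06  0.02]
```

Request:
{"fn": "servo_tool", "kwargs": {"increments": "0 0 0 0 0 0.02 2.7; 0 0 0 0 0 0.04 2.8; 0 0 0 0 0 0.05 2.9; 0 0 0 0 0 0.05 2.9"}}

```text
time: 11.5
eef_pos: [0.4851, 0.1734, 0.1936]
tcp_rot: [0.998, -0.068, 0.002, 0.0]
contact_force: [-0.6, -1.1, 4.3]
opening: 0.34
```

```bash
python3 g.py 484 173 194 -7.8
```

```text
t 11.5 pos [485.1 173.4 193.6] F [-0.6 -1.1  4.3] open mm 29.1 q [ 0.15 -0.02  2.01 -0.    1.14  1.85]
turn [ 0.001 -0.004  0.   ] shift cm [-0.11  0.06 -0.04]
```

Request:
{"fn": "servo_tool", "kwargs": {"increments": "0 0 0 0 0.02 0.03 3; 0 0 0 0 0.04 0.06 3.1; 0 0 0 0 0.06 0.09 3.2; 0 0 0 0 0.06 0.09 3.2"}}

```text
time: 11.83
eef_pos: [0.4853, 0.173, 0.193]
tcp_rot: [0.998, -0.068, 0.002, 0.0]
contact_force: [-0.2, -0.9, 6.6]
opening: 0.372
```

Request:
{"fn": "servo_tool", "kwargs": {"increments": "0 0 0 0 0.02 0.03 3.3; 0 0 0 0 0.04 0.06 3.4; 0 0 0 0 0.06 0.09 3.5; 0 0 0 0 0.06 0.09 3.5"}}

```text
time: 12.17
eef_pos: [0.4853, 0.1725, 0.1924]
tcp_rot: [0.998, -0.068, 0.002, -0.0]
contact_force: [-0.8, 0.3, 6.6]
opening: 0.408
```

Request:
{"fn": "servo_tool", "kwargs": {"increments": "0 0 0 0 0.02 0 3.6; 0 0 0 0 0.04 0.02 3.7; 0 0 0 0 0.06 0.04 3.8; 0 0 0 0 0.06 0.04 3.8"}}

```text
time: 12.5
eef_pos: [0.485, 0.172, 0.1916]
tcp_rot: [0.998, -0.068, 0.002, -0.0]
contact_force: [-0.3, 0.0, 5.9]
opening: 0.446
```

```bash
python3 g.py 484 173 194 -7.8; python3 - <<'E'
from h import *
for n in("side","top"):
    p,d=ctrl.read_camera(n); np.savez(n+"10.npz",p=p,d=d)
    if n=="side": a=cv2.resize(p[190:290,210:310],None,fx=4,fy=4,interpolation=2)
    else: b=cv2.resize(p[170:270,140:240],None,fx=4,fy=4,interpolation=2)
cv2.imwrite("pics/c10.png",np.hstack([a,b])[:,:,::-1])
E
python3 t.py side10.npz 235 270 190 265 100 200
```

```text
t 12.5 pos [485.  172.  191.6] F [-0.3  0.   5.9] open mm 38.1 q [ 0.14 -0.02  2.02 -0.    1.14  1.85]
turn [-0.001 -0.004 -0.   ] shift cm [-0.12 -0.08 -0.24]
100 14 x' [19.6 30.6 38.6] y' [6.2 7.8 8.4] col [105.  80.  52.]
108 18 x' [15.3 24.4 38.1] y' [ 8.   9.5 10.7] col [105.5  80.5  53. ]
116 29 x' [-7.9 18.1 37.1] y' [ 8.6 10.4 18.2] col [105.  80.  52.]
124 55 x' [-18.1   1.8  37.9] y' [ 9.5 10.9 17.3] col [104.  79.  52.]
132 87 x' [-33.6  -0.4  38.9] y' [-1.7 10.3 16.1] col [109.  83.  55.]
140 151 x' [-38.  -12.5  36.3] y' [-6.   6.4 15.3] col [118.  90.  60.]
148 38 x' [-13.5  -5.4  12.3] y' [-8.6 11.5 15.6] col [104.   80.5  57. ]
156 54 x' [-11.7  -6.5  10.5] y' [-7.9  9.2 13.9] col [100.   80.5  63.5]
164 55 x' [-9.9 -3.5  8.1] y' [-10.2  -2.4  13.9] col [111.  91.  63.]
172 30 x' [-6.6 -1.4  9. ] y' [-10.7  -8.6  14.7] col [116.  91.  59.]
180 33 x' [-6.5 -1.3  9.8] y' [-20.5 -10.2  25.4] col [116.  88.  58.]
188 55 x' [-6.4 -2.9 13.2] y' [-24.1  -9.8  31.6] col [109.  84.  56.]
196 68 x' [-6.5 -2.1 14.1] y' [-26.3  13.5  33.1] col [93. 74. 53.]
```

View pics/c10.png

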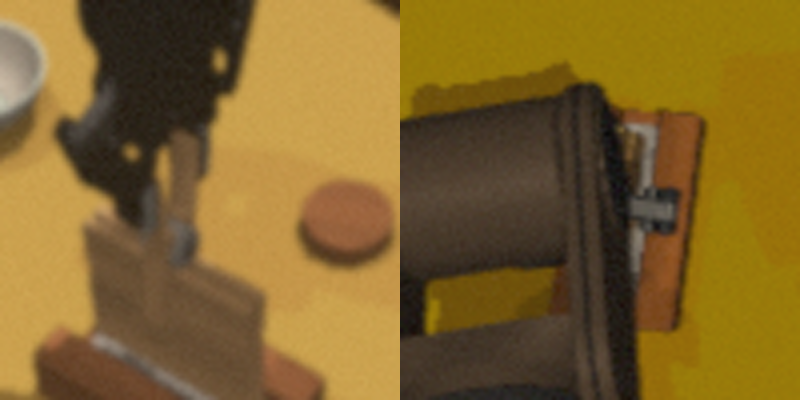

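Request:
{"fn": "servo_tool", "kwargs": {"increments": "0 0 0 0 0.02 0.02 3.9; 0 0 0 0 0.04 0.04 4; 0 0 0 0 0.06 0.05 4.1; 0 0 0 0 0.06 0.05 4.1"}}

```text
time: 12.93
eef_pos: [0.4847, 0.1715, 0.1908]
tcp_rot: [0.998, -0.068, 0.002, -0.0]
contact_force: [-0.6, 0.5, 5.1]
opening: 0.483
```

Request:
{"fn": "servo_tool", "kwargs": {"increments": "0 0 0 0 0 0.02 4.2; 0 0 0 0 0 0.04 4.3; 0 0 0 0 0 0.05 4.4; 0 0 0 0 0 0.05 4.4"}}

```text
time: 13.27
eef_pos: [0.4845, 0.1713, 0.1899]
tcp_rot: [0.998, -0.068, 0.001, 0.0]
contact_force: [1.4, 1.6, 4.5]
opening: 0.518
```

Request:
{"fn": "servo_tool", "kwargs": {"increments": "0 0 0 0 0 0.02 4.5; 0 0 0 0 0 0.04 4.6; 0 0 0 0 0 0.05 4.7; 0 0 0 0 0 0.05 4.8; 0 0 0 0 0 0.05 4.8"}}

```text
time: 13.68
eef_pos: [0.484, 0.171, 0.1887]
tcp_rot: [0.998, -0.068, 0.001, 0.0]
contact_force: [0.4, 0.3, 1.0]
opening: 0.562
```

```bash
python3 g.py 484 173 194 -7.8; python3 - <<'E'
from h import *
for n in("side",):
    p,d=ctrl.read_camera(n); np.savez(n+"11.npz",p=p,d=d)
    a=cv2.resize(p[190:290,210:310],None,fx=5,fy=5,interpolation=2)
cv2.imwrite("pics/c11.png",a[:,:,::-1])
E
python3 t.py side11.npz 235 270 190 265 100 200
```

```text
t 13.68 pos [484.  171.  188.7] F [0.4 0.3 1. ] open mm 48.0 q [ 0.14 -0.02  2.02 -0.    1.14  1.85]
turn [ 0.001 -0.002 -0.   ] shift cm [-0.03 -0.19 -0.53]
100 12 x' [17.  27.7 38.5] y' [3.2 4.9 6.2] col [105.   80.   52.5]
108 20 x' [ 7.5 25.6 38.6] y' [ 4.9  7.  11.9] col [107.  81.  53.]
116 42 x' [-11.   14.4  36.1] y' [ 5.5  7.1 13.8] col [106.  81.  53.]
124 56 x' [-23.7   1.6  38.2] y' [ 5.4  7.  14. ] col [104.  79.  52.]
132 73 x' [-33.2  -5.   38.1] y' [ 4.3  7.  13.8] col [105.  80.  53.]
140 117 x' [-38.1 -16.   34.5] y' [-6.3  3.5 13.2] col [121.  92.  62.]
148 37 x' [-13.8  -3.8   8.5] y' [-10.4  11.8  14. ] col [103.  80.  55.]
156 50 x' [-13.3  -8.2   6.4] y' [-12.8   6.   12.7] col [100.5  81.   64. ]
164 67 x' [-10.3  -2.4   8.6] y' [-12.9  -5.1  13.4] col [113.  92.  64.]
172 32 x' [-6.7 -1.5  9.9] y' [-15.4 -12.5  15.3] col [121.5  93.   60.5]
180 37 x' [-6.4 -3.5  7.3] y' [-28.1 -14.   29.7] col [115.  89.  58.]
188 60 x' [-7.2 -3.2  8. ] y' [-32.  -14.4  35.4] col [108.  83.  56.]
196 60 x' [-6.9 -2.7 10.6] y' [-28.1 -15.9  37.1] col [98.5 75.5 53. ]
```

View pics/c11.png

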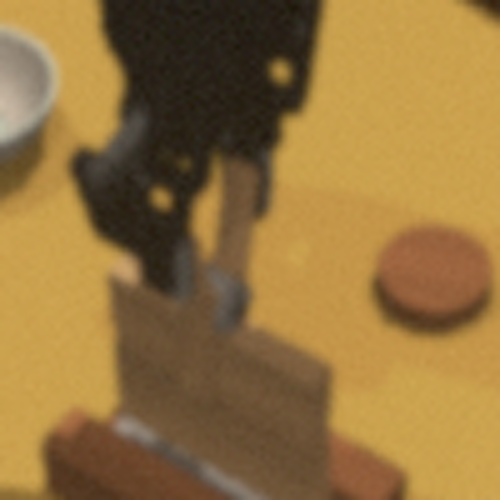

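Request:
{"fn": "servo_tool", "kwargs": {"increments": "0 0 0 0 0 0 5.2; 0 0 0 0 0 0 5.6; 0 0 0 0 0 0 6.2; 0 0 0 0 0 0 7; 0 0 0 0 0 0 8; 0 0 0 0 0 0 8.5; 0 0 0 0 0 0 8.5"}}

```text
time: 14.32
eef_pos: [0.4845, 0.1711, 0.1895]
tcp_rot: [0.998, -0.068, 0.001, 0.0]
contact_force: [0.6, 0.7, -0.1]
opening: 0.996
```

Request:
{"fn": "servo_tool", "kwargs": {"increments": "0 0 0 0 0 -0.5 8.5; 0 0 0 0 0 -1.5 8.5; 0 0 0 0 0 -3 8.5; 0 0 0 0 0 -5 8.5; 0 0 0 0 0 -7 8.5; 0 0 0 0 0 -9 8.5; 0 0 0 0 0 -11 8.5; 0 0 0 0 0 -12 8.5; 0 0 0 0 0 -12 8.5"}}

```text
time: 15.07
eef_pos: [0.4855, 0.1715, 0.3136]
tcp_rot: [0.998, -0.068, 0.005, -0.0]
contact_force: [0.6, -0.9, -0.4]
opening: 0.998
```

```bash
python3 g.py 484 -20 310 -7.8; python3 - <<'E'
from h import *
for n in("side","top"):
    p,d=ctrl.read_camera(n); np.savez(n+"12.npz",p=p,d=d)
    if n=="side": a=cv2.resize(p[190:290,210:310],None,fx=5,fy=5,interpolation=2)
cv2.imwrite("pics/c12.png",a[:,:,::-1])
E
python3 t.py side12.npz 225 280 190 275 92 225
```

```text
t 15.07 pos [485.5 171.5 313.6] F [ 0.6 -0.9 -0.4] open mm 85.2 q [ 0.14 -0.12  1.89 -0.    1.37  1.85]
turn [-0.002 -0.01   0.   ] shift cm [ 2.45 18.99  0.36]
92 61 x' [-29.3  -6.   38.7] y' [ 2.8  5.7 11. ] col [99. 76. 49.]
100 54 x' [-37.   -5.4  35.6] y' [ 3.3  5.1 13.5] col [101.  76.  50.]
108 59 x' [-36.6  -4.   38.3] y' [ 5.3  6.8 14.4] col [103.  78.  51.]
116 66 x' [-38.2  -6.3  34.3] y' [ 5.2  6.9 14.4] col [101.  77.  50.]
124 74 x' [-36.3  -4.1  38.3] y' [ 5.5  7.  14. ] col [99. 75. 49.]
132 77 x' [-38.2  -6.3  36.6] y' [ 0.7  6.6 13.9] col [103.  80.  52.]
140 137 x' [-38.9 -12.7  37.1] y' [-6.   1.3 13.5] col [154. 121.  80.]
148 37 x' [-13.6  -5.8   9.7] y' [-10.7  11.3  15.4] col [100.  77.  55.]
156 52 x' [-13.5  -5.9  11.2] y' [-10.5   8.   13.9] col [102.  85.  67.]
164 71 x' [-10.6  -3.2   7.7] y' [-13.   -3.2  14.8] col [133. 109.  76.]
172 39 x' [-6.5  1.6  8.5] y' [-15.2 -11.1  16.4] col [115.  86.  55.]
180 38 x' [-7.1 -1.4  8.6] y' [-17.1 -13.2  18.1] col [117.5  89.   56. ]
188 33 x' [-6.8  0.5  8.5] y' [-18.2 -14.7  19.6] col [115.  86.  56.]
196 40 x' [-6.5 -1.6  8.9] y' [-21.1 -16.7  21.9] col [116.  88.  57.]
204 41 x' [-6.7  0.3  7.3] y' [-21.5 -17.2  23. ] col [120.  92.  57.]
212 44 x' [-6.6  0.7  8.8] y' [-24.5   0.   24.3] col [156.5 121.   70.5]
```

View pics/c12.png

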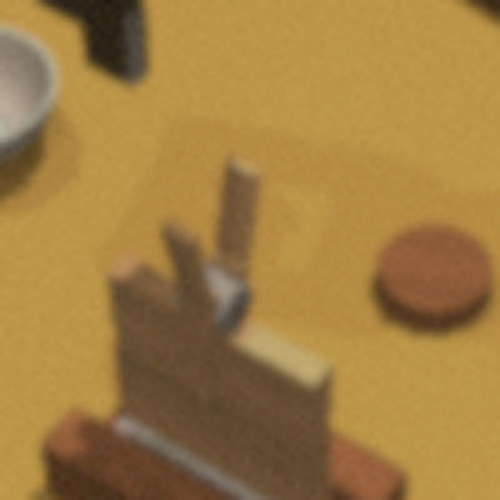

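Request:
{"fn": "servo_tool", "kwargs": {"increments": "0 0 0 0.4 3 0 8.5; 0 0 0 0.8 6 0 8.5; 0 0 0 1.2 9 0 8.5; 0 0 0 1.6 12 0 8.5; 0 0 0 2 15 0 8.5; 0 0 0 2.4 18 0 8.5; 0 0 0 3 22 0 8.5; 0 0 0 3.4 26 0 8.5; 0 0 0 3.4 26 0 8.5; 0 0 0 3.4 26 0 8.5"}}

```text
time: 16.0
eef_pos: [0.4816, -0.0925, 0.3076]
tcp_rot: [0.998, -0.07, -0.0, -0.0]
contact_force: [-0.2, 0.1, 0.3]
opening: 0.992
```

```bash
python3 g.py 484 -20 310 -7.8; python3 - <<'E'
from h import *
for n in("side","top"):
    p,d=ctrl.read_camera(n); np.savez(n+"13.npz",p=p,d=d)
    cv2.imwrite(f"pics/{n}13.png",p[:,:,::-1])
    if n=="top": b=cv2.resize(p[170:270,140:240],None,fx=5,fy=5,interpolation=2)
cv2.imwrite("pics/c13.png",b[:,:,::-1])
th=np.deg2rad(-7.8); c=np.array([480.2,171.3])
for n,box in(("side",(210,310,190,290)),("top",(150,240,170,265))):
    D=np.load(n+"13.npz");P,C,uv=cloud(n,D["p"],D["d"],*box);P*=1000
    q=np.c_[(P[:,0]-c[0])*np.cos(th)+(P[:,1]-c[1])*np.sin(th), -(P[:,0]-c[0])*np.sin(th)+(P[:,1]-c[1])*np.cos(th),P[:,2]]
    bt=(abs(q[:,0])>20)&(abs(q[:,0])<50)&(abs(q[:,1])<5)&(q[:,2]>100)
    print(n,"board top",bt.sum(),np.median(q[bt],0),"ytop",np.percentile(q[(abs(q[:,0])>20)&(q[:,2]>130)&(q[:,2]<160),1],[3,97]))
    for s in(1,-1):
        m=(s*q[:,1]>12)&(abs(q[:,0])<12)&(q[:,2]>207)
        print(" handle",s,m.sum(),np.round(np.median(q[m],0),1),np.round(np.percentile(q[m],[5,95],axis=0),1) if m.any() else 0)
    m=(abs(q[:,1])<4)&(abs(q[:,0])<10)&(q[:,2]>150)&(q[:,2]<175); print(" barrel top",m.sum(),np.percentile(q[m,2],[50,90]) if m.any() else 0)
    # bed: grey strip; jars etc
E
python3 - <<'E'
import sys;sys.path.insert(0,'.')
import os;os.chdir('.')
from h import *
a=np.load("top0.npz")["p"].astype(int);b=np.load("top13.npz")["p"].astype(int)
for nm,bx in dict(bowl=(225,275,112,160),jar=(100,140,172,205),disc=(243,275,220,250),block=(383,418,160,205)).items():
    u0,u1,v0,v1=bx; print(nm,np.abs(a-b)[v0:v1,u0:u1].mean())
E
```

```text
t 16.0 pos [481.6 -92.5 307.6] F [-0.2  0.1  0.3] open mm 84.7 q [-0.4  -0.17  1.94  0.    1.37  1.31]
turn [-0.001  0.001 -0.004] shift cm [-0.78 -7.22 -0.23]
side board top 103 [-23.64398962   0.55206794 138.19166854] ytop [-6.58111724  7.60521867]
 handle 1 22 [  0.   22.3 211.8] [[ -6.4  19.6 209.7]
 [  8.2  24.3 213.3]]
 handle -1 25 [  1.4 -21.3 210.3] [[ -6.6 -25.  207.9]
 [  8.4 -18.5 212.6]]
 barrel top 20 [161.23280518 162.27063158]
top board top 90 [6.39093921e-01 2.65936227e-02 1.37676154e+02] ytop [-7.36720553  6.04737709]
 handle 1 18 [  2.4  20.2 210.4] [[ -4.9  18.3 207.6]
 [  9.2  23.3 215.1]]
 handle -1 14 [  0.6 -23.1 211.7] [[ -4.3 -25.3 209. ]
 [  7.4 -20.8 213.2]]
 barrel top 26 [161.15247754 163.35796941]
bowl 6.683194444444444
jar 6.468434343434343
disc 19.313194444444445
block 5.378412698412698
```

View pics/c13.png

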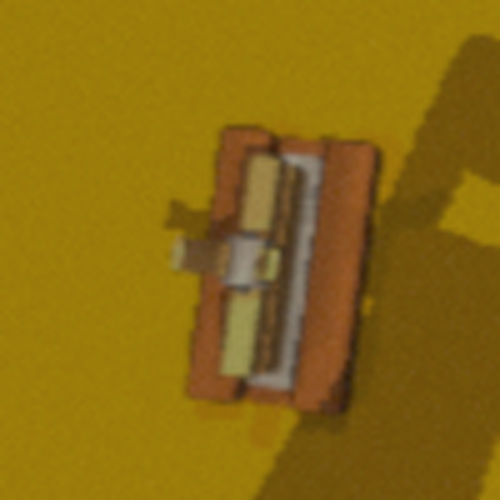

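View pics/side13.png

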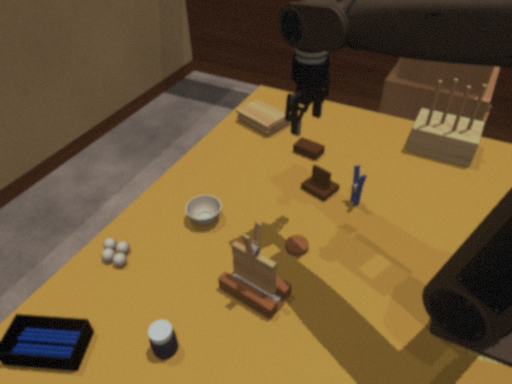

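```bash
python3 -c "
from plant import ctrl
print(ctrl.sign_off())"
```

```text
the job is handed in; nothing more can be done
None
```

The tongs are clamped on the middle of the two boards, and I handed the job in at about 16 s. I squeezed them to the stop at 22 N, lifted them off the rest, and lowered them over the boards until I felt contact. I then opened the fingers slowly, letting the tool down to keep a light press, and moved the arm clear.

**Last checks:**
- **Barrel:** its top is 23–24 mm above the boards' top edge in both cameras, against its 24 mm diameter, so it sits home.
- **Boards:** they stand shut, about 14 mm across at the top.
- **Lips:** the handle tops measure 48–49 mm across. 47 mm is expected with the lips in the grooves, and about 42 mm if they had closed on the faces. I could not see the lips in the grooves directly.
- **Bed:** I estimate the press on the boards at 7.5 N at most, including the tongs' weight. That is below the 9 N at which the bed gives. It is inferred from force readings that carry about 1 N of noise.
- **Bystanders:** the bowl, jar and block look unchanged in the top view. The disc's patch differed there, which I put down to the arm's shadow, because it is in the same place in the side view.
- **Robot:** it was touching nothing when I handed in.

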